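# Lever open the stuck leaf mould with a palette knife

## Robot

A 6-joint arm with a two-finger parallel gripper is mounted at the origin on the work surface. World frame = base frame: x ahead of the robot, y to its left, z up, the work surface at z = 0. Lengths are in m, angles in rad, forces in N, time in s.
With the tool pointing down it reaches from about 0.3 to 0.775 m from the base axis. Payload 14.6 kg.
Tool frame: the origin (TCP) lies on the centre line of the jaws, within the pads' length; the fingertips stand 14 mm ahead of it and the grasp point (between the pads) lies 5 mm behind it (arm.finger_overhang is the distance from the TCP to the fingertips, in m); z points along the fingers, y is the line along which they close (so a half turn about z gives the same grasp; the last joint's range is limited). The gripper opens to 85 mm and grips with 20 to 120 N. Pads are 22 mm wide; open, the fingers measure 114 mm over their backs; the gripper's body (76 mm by 85 mm) begins 54 mm behind the grasp point. The pads swing forward as they close: fully open they stand 13 mm farther back than shut.
Start: joints at [-1.387, 0.3, 1.521, -0, 1.321, -0.067], TCP at [0.136, -0.533, 0.245] pointing down, gripper open.
Joint ranges: [-3.03, 3.03], [-0.79, 2.21], [0.23, 2.52], [-1.04, 4.18], [0, 3.07], [-2.55, 2.55]. Speed limits (rad/s): [2.22, 2.22, 2.57, 3.14, 3.14, 3.14].

## Interface

Orientations are given as a unit quaternion [w, x, y, z].
In Python, from bench import arm gives the robot as it stands.
- The arm moves only by the tool play_rows, never from a script. Its argument "steps" is a list of rows, each a list of 5 numbers: the shift along the tool's x, y, z scaled (see below), then the turn about the tool's z scaled (see below), then the closure in counts, from 0 (fully open) to 255 (shut). A call has 1 to 20 rows; each row shifts and turns the commanded pose from where the row before left it, along the tool's axes as they then stand; what a row does not reach is not made up. The controller multiplies each number of a shift by 0.5 m and each number of a turn by pi rad. A row lasts 1/8 s, in which the tool goes at most 62.5 mm and 10.7 degrees, less where a joint would pass 70% of its speed; a pose out of reach is approached as far as the arm can. A call with a number of a shift or a turn outside -1 to 1 is refused whole. A call with a gripper value outside its range is refused whole. The fingers move at their own pace and stop on an object; "squeeze" is the grip in N (left out, the last holds). Time passes only in rows, so rows that do not move let the fingers close. It gives the time, the measured TCP pose, the force, the opening and the grip force at its end, in the units of the state.
- arm.get_state(): the state, without advancing time (a new reading comes with each control period).
- arm.snapshot(name): name is "side" or "top"; returns the picture (480x640x3 uint8, blue, green, red); there is no depth.
- arm.camera_info(name): a dict with "fov_y" (degrees; the focal length in pixels is half the picture's height over the tangent of half this angle, whatever the lens; pixels are square), "cx", "cy" (the principal point, pixels), "rvec" (rotation vector, rad) and "tvec" (3), from world to camera coordinates, as OpenCV has them. Camera axes: x right, y down, z forward; pixel columns grow to the right and rows downward; lengths in m; the calibration is good to about 2 mm. A picture is of the moment at which its call begins. camera_info takes no time and is no camera call.
- arm.close_job(): hands the job in; it is judged then, once.
The state is a dict: "t": time; "joints": joint angles; "qd": joint speeds; "joint_torque": joint torques, N m; "eef_pos": TCP position; "orientation": TCP orientation; "wrist_force": force on the tool from outside, world axes, zero at the start; "torque": the same for the moment, N m; "width": finger opening in m; "grasp_force": force on a finger pad.
Only numpy, scipy, OpenCV 4.12 (cv2) and the standard library are available. Lean on these libraries where they do the work, as an engineer would, in place of code of your own. Each camera call takes 0.05 s, during which the arm holds its last target. There are 200 camera calls.

## Task

The stiff red cover of the leaf mould is shut: take the palette knife out of the white caddy, find the gap in the yellow seal strip along the cover's front edge, work the blade down through it and under the cover, and gently lever the cover up with the blade, pushing it on until it stands upright or leans back. Then stand the knife upright in its caddy slot again, collar down on the top, and let go. Move the cover with the knife only, keep the gripper off the mould, the blade off the leaf inside, and leave the jar, the round veiner and the nozzle where they stand.

Things in the scene. Friction and masses are not known exactly. Their poses are not given: they have to be found in the camera images.
- mould: Fixed aluminium case of the leaf mould, 125 x 112 mm (x -65 to +60 mm), 45 mm high without the cover. Origin: centre of its underside on the counter; z up, its front is its own -x. The front wall's top is a bare ledge 45 mm up, x -65 to -51 mm; behind it is the groove with the seal strip (12 mm deep), and behind that the cover. Below these it is hollow, floor 10 mm up.
- groove_mid (a point): Middle of the 6 mm wide groove (mould x -51 to -45 mm, bounded behind by the cover's front face), at the height of ledge and cover's underside: 48 mm in front of the mould's origin, 45 mm up. A yellow seal strip, level with the ledge, fills the groove except for its one 34 mm wide gap, the pry notch, and short ends narrower than the blade. The gap's centre lies up to 18 mm either way along y from here (not measured: look or feel).
- cover_hinge (a point): Middle of the cover's hinge line, which runs along the mould's y: 55 mm behind the mould's origin, 45 mm above the counter.
- cover_edge (a point): Middle of the lower front edge of the red cover (a plate 100 mm long from the hinge, 108 mm wide, 10 mm thick, 150 g); moves with the cover. Shut, it lies at mould x = -45 mm, z = 45 mm and its axes are the mould's: x from this edge to the hinge, z out of the cover's upper side.
- cover (a joint): Angle of the cover: 0 shut, 1.57 upright, 1.9 fully back against its stop. The hinge is stiff (friction about 0.25 N m, about 3 N at the front edge with the cover's weight) so that the cover stays wherever it is left. A cover and blade pressed together with more than 20 N count as damaged.
- leaf: Red block 55 x 45 x 13 mm with a cream leaf 36 x 26 x 4 mm on top, fixed inside the mould, hidden until the cover opens: mould x -10 to +46 mm, y -23 to +23 mm, top 27 mm above the counter. Origin: centre of its underside.
- caddy: Fixed white block, 90 x 100 x 90 mm high, origin at the centre of its underside. A vertical slot 16 mm (its x) by 36 mm (its y), 82 mm deep, is open at the middle of its top.
- caddy_top (a point): Centre of the slot's mouth at the caddy's top, 90 mm above the counter. Axes as the caddy's.
- knife_grip (a point): Centre of the dark wooden handle of the palette knife. Handle 16 mm (knife x) by 24 mm (knife y) by 80 mm (knife z, 6 to 86 mm above the collar's underside). The knife (120 g) starts upright in the caddy slot. Its x is the normal of the blade; its y is the blade's width.
- knife_collar (a point): Centre of the underside of the knife's dark collar, 30 mm (x) by 48 mm (y) by 6 mm; it rests on the caddy's top. 46 mm below the handle's centre.
- knife_tip (a point): Middle of the end edge of the flat steel blade: 3 mm thick (knife x), 22 mm wide (knife y), 70 mm long from the collar's underside; 116 mm below the handle's centre along the knife's z.
- jar_mid (a point): Bystander: centre of a white jar with a red cap, diameter 64 mm, height 85 mm.
- veiner_mid (a point): Bystander: centre of a round red leaf veiner, diameter 72 mm, 20 mm high.
- nozzle_mid (a point): Bystander: centre of a steel piping nozzle, a cone 30 mm wide at its foot, 45 mm high.
Mind the look-alikes: they are no part of the job. There is more than one size of the part that bears knife_grip; the job needs the smallest.

How it is judged:
By the outcome, as a careful person would: the job done as asked, in the order asked, and still so for the second after the job is handed in, with the robot touching nothing.
It also fails if it takes over 67 s, if anything falls off the work surface, if the arm or the gripper's body presses on something with over 40 N, if the wrist force passes 120 N, or if a joint passes its speed limit or range.

## Working session

There is one attempt and no reset: what is moved stays moved. The work goes in short steps, Python scripts to look and compute and a tool call to move; the robot and the scene stay as the last step left them, time stands still between calls to the robot, and variables do not carry over. Pictures are saved under pics/ and viewed, at most 10 in all, crops included, and the job is handed in when it is done.

Besides the shell and the picture viewer there is one more tool, called after "Call:" by a JSON object that holds its "name" and its "arguments". play_rows: Moves the arm, as the interface text tells. Its arguments: {"type":"object","properties":{"steps":{"type":"array"},"squeeze":{"type":"number"}},"required":["steps"]}

```bash
mkdir -p pics; ls
python3 - <<'E'
from bench import arm
import cv2
for n in("side","top"):
    cv2.imwrite(f"pics/{n}0.png",arm.snapshot(n)); print(n,arm.camera_info(n))
print(arm.get_state(), arm.finger_overhang)
E
```

```text
pics
side {'fov_y': 52.24169695214644, 'cx': 323.31747231332736, 'cy': 243.1586087149626, 'rvec': array([ 0.55380456, -2.7184418 ,  1.11594934]), 'tvec': array([0.48183562, 0.25866479, 0.81254325])}
top {'fov_y': 55.43618539792388, 'cx': 325.4986723482339, 'cy': 247.95142911879478, 'rvec': array([ 2.21138268, -1.99123001,  0.21332008]), 'tvec': array([-0.089909  ,  0.52295486,  0.98285356])}
{'t': 0.1, 'joints': array([-1.38662533e+00,  3.00425852e-01,  1.52154797e+00, -1.03317975e-05,
        1.32066883e+00, -6.65947112e-02]), 'qd': array([ 8.77053008e-04, -5.18184159e-05, -1.59637129e-03,  1.02836872e-03,
       -6.73229060e-04,  4.49006226e-04]), 'joint_torque': array([ 1.77399521e-03, -5.44375277e+01, -3.62374306e+01, -6.28954808e-05,
        2.98604209e-03,  1.92198343e-05]), 'eef_pos': array([ 0.13644148, -0.53260247,  0.24476012]), 'orientation': array([-5.23797730e-04,  9.92149565e-01,  1.25055845e-01, -3.58417478e-05]), 'wrist_force': array([-0.21159348,  0.87739824,  0.04354784]), 'torque': array([ 0.03554904, -0.0480323 ,  0.01368944]), 'grasp_force': 0.0, 'width': 0.08522986534757913} 0.014
```

View pics/top0.png

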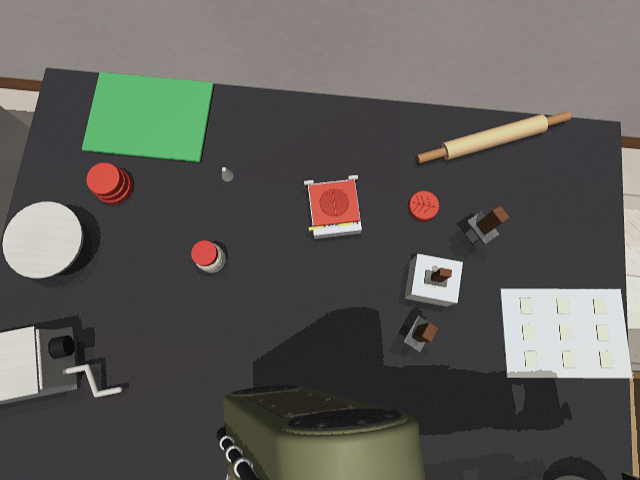

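View pics/side0.png

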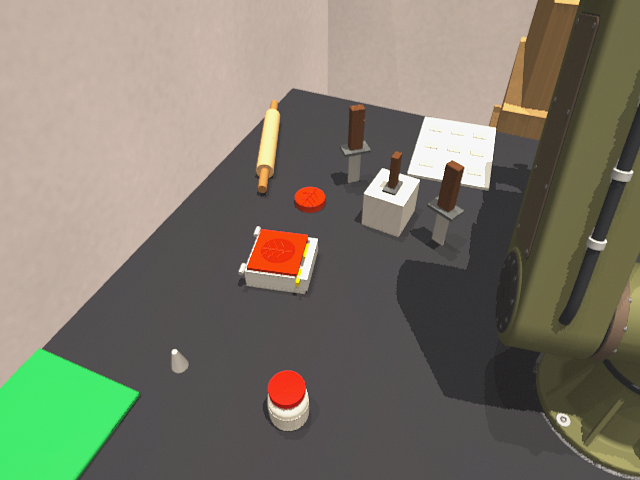

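Top view: the mould (310-360, 178-238) has its front facing down with yellow strip at (310-350, 228). The caddy is at (435, 280), with the knife in it and larger look-alikes at (487, 225) and (420, 332). The nozzle is at (227, 174), the jar (207, 256) and the veiner (424, 205). Next I'll zoom in on the mould and caddy.

```bash
cat > h.py <<'E'
import numpy as np, cv2
from bench import arm
def cam(n):
    c=arm.camera_info(n); f=240/np.tan(np.radians(c['fov_y']/2))
    return np.array([[f,0,c['cx']],[0,f,c['cy']],[0,0,1.]]),np.array(c['rvec'],float),np.array(c['tvec'],float)
def ray(n,uv):
    K,r,t=cam(n);R=cv2.Rodrigues(r)[0]
    return -R.T@t, R.T@np.linalg.inv(K)@np.array([uv[0],uv[1],1.])
def onz(n,uv,z):
    o,d=ray(n,uv); return o+d*(z-o[2])/d[2]
def proj(n,P):
    K,r,t=cam(n); return cv2.projectPoints(np.array(P,float).reshape(-1,1,3),r,t,K,None)[0].reshape(-1,2)
E
python3 - <<'E'
from h import *
t=cv2.imread('pics/top0.png');s=cv2.imread('pics/side0.png')
c=lambda im,x,y,w,h:cv2.resize(im[y:y+h,x:x+w],(400,300),interpolation=cv2.INTER_CUBIC)
P=np.vstack([np.hstack([c(t,295,172,80,60+0),c(t,395,250,80,60)]),np.hstack([c(s,230,220,100,75),c(s,345,145,100,75)])])
P[:300,:400]=c(t,290,175,88,66)
cv2.imwrite('pics/z.png',P)
for n in('top','side'):print(n,ray(n,(320,240)))
def blobs(im,m,lab):
    nn,l,st,ce=cv2.connectedComponentsWithStats(m.astype(np.uint8))
    for i in range(1,nn):
        if st[i,4]>=8:print(lab,st[i],ce[i].round(1), cv2.boxPoints(cv2.minAreaRect(np.argwhere(l==i)[:,::-1].astype(np.float32))).round(1).tolist() )
for n,im in(('top',t),('side',s)):
    h=cv2.cvtColor(im,cv2.COLOR_BGR2HSV);H,S,V=h[...,0],h[...,1],h[...,2]
    blobs(im,(H>22)&(H<38)&(S>150)&(V>120),n+' yel')
    blobs(im,((H<8)|(H>172))&(S>180)&(V>150),n+' red')
E
```

```text
top (array([ 0.31083797, -0.05754109,  1.07127742]), array([ 0.22613869,  0.03566302, -0.97367211]))
side (array([0.29252641, 0.54453079, 0.75974607]), array([ 0.28247746, -0.64830855, -0.70709978]))
top red [ 94 192  15  10  32] [100.9 196.6] [[92.4000015258789, 197.10000610351562], [94.0999984741211, 191.6999969482422], [108.0, 196.0], [106.4000015258789, 201.3000030517578]]
side yel [303 244   6  15  34] [305.2 250.4] [[302.0, 257.3999938964844], [306.0, 243.39999389648438], [308.1000061035156, 244.0], [304.1000061035156, 258.0]]
side yel [298 269   4   7  15] [299.3 271.9] [[297.3999938964844, 274.6000061035156], [298.8999938964844, 268.5], [301.0, 269.0], [299.5, 275.1000061035156]]
side yel [296 277   4   9  27] [297.3 281.3] [[296.0, 277.0], [299.0, 277.0], [299.0, 285.0], [296.0, 285.0]]
side red [295 187  30  21 380] [309.7 197.5] [[295.0, 187.0], [324.0, 187.0], [324.0, 207.0], [295.0, 207.0]]
side red [315 208   6   3  11] [317.4 208.7] [[315.0, 208.0], [320.0, 208.0], [320.0, 210.0], [315.0, 210.0]]
side red [258 235  38  29 744] [277.3 249.9] [[256.79998779296875, 238.1999969482422], [293.5, 234.3000030517578], [296.29998779296875, 261.20001220703125], [259.6000061035156, 265.0]]
side red [299 235   9  24  46] [303.2 245.5] [[297.5, 257.5], [302.20001220703125, 234.0], [307.20001220703125, 235.0], [302.5, 258.5]]
side red [253 262   5   4   8] [255.1 263.8] [[253.0, 265.0], [255.3000030517578, 261.5], [257.6000061035156, 263.1000061035156], [255.3000030517578, 266.5]]
side red [247 263  53  12  90] [275.6 269.7] [[246.89999389648438, 266.0], [299.0, 263.0], [299.6000061035156, 273.79998779296875], [247.60000610351562, 276.79998779296875]]
side red [ 268  371   37   38 1072] [286.5 388.4] [[261.6000061035156, 393.6000061035156], [280.5, 362.8999938964844], [312.0, 382.20001220703125], [293.0, 412.8999938964844]]
```

View pics/z.png

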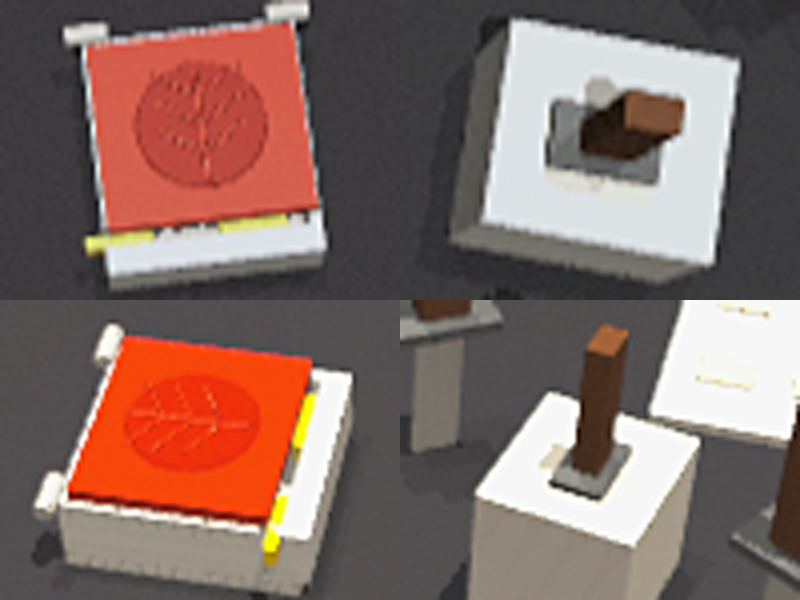

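Zoom: the cover is shut. The gap in the yellow strip is left of mid-front (top zoom columns 157-218 at row ~228), with a yellow tail past the left side. The knife collar sits on the caddy top with its long side along the image's horizontal. Now I'll measure these.

Run:
```python
from h import *
I={n:cv2.imread(f'pics/{n}0.png') for n in('top','side')}
def quad(n,box,f,k=4,z=0):
    x,y,w,h=box; im=cv2.resize(I[n][y:y+h,x:x+w],None,fx=8,fy=8,interpolation=cv2.INTER_CUBIC)
    hs=cv2.cvtColor(im,cv2.COLOR_BGR2HSV).astype(int); m=f(hs[...,0],hs[...,1],hs[...,2]).astype(np.uint8)
    m=cv2.morphologyEx(m,cv2.MORPH_OPEN,np.ones((7,7)))
    cs=cv2.findContours(m,0,2)[0]; cs=sorted(cs,key=cv2.contourArea)[::-1]
    out=[]
    for c in cs[:k]:
        hull=cv2.convexHull(c); e=10
        q=hull
        while len(q)>4: q=cv2.approxPolyDP(hull,e,True); e+=2
        q=(q.reshape(-1,2)+.5)/8-.5+[x,y]
        W=np.array([onz(n,p,z)[:2]for p in q])*1000
        print(n,'area',cv2.contourArea(c)/64,'px',q.round(1).tolist(),'mm',W.round(1).tolist(),'sides',np.linalg.norm(W-np.roll(W,-1,0),axis=1).round(1),'c',W.mean(0).round(1),'yaw',np.degrees(np.arctan2(*(W-np.roll(W,-1,0)).T[::-1])).round(1))
    print()
red=lambda H,S,V:((H<9)|(H>171))&(S>110)&(V>90)
yel=lambda H,S,V:(H>20)&(H<40)&(S>80)&(V>120)
wht=lambda H,S,V:(S<40)&(V>185)
dark=lambda H,S,V:(S<60)&(V<140)
print('cover');quad('top',(300,170,70,75),red,1,.055);quad('side',(240,222,75,60),red,1,.055)
print('yel');quad('top',(300,210,70,30),yel,3,.045);quad('side',(285,235,35,55),yel,3,.045)
print('caddy');quad('top',(400,248,70,65),wht,1,.09);quad('side',(355,165,70,55),wht,1,.09)
brn=lambda H,S,V:(S>90)&(V>105)&(H<20)
print('handle top');quad('top',(430,260,30,25),brn,1,.176);quad('side',(385,148,20,20),brn,1,.176)
```

```text
cover
top area 1866.9453125 px [[352.9, 179.6], [359.3, 220.2], [313.6, 225.4], [308.9, 184.7]] mm [[700.2, -81.8], [603.0, -105.5], [579.5, -1.9], [676.7, 19.8]] sides [100.  106.2  99.6 104.2] c [639.9 -42.3] yaw [  13.7  -77.2 -167.4  103. ]

side area 2104.4921875 px [[260.9, 228.3], [307.4, 234.4], [295.4, 275.9], [246.8, 269.3]] mm [[701.0, -85.1], [604.3, -106.4], [578.8, 5.2], [672.0, 26.6]] sides [ 99.1 114.5  95.6 115.4] c [639.  -39.9] yaw [  12.4  -77.1 -167.1  104.6]

yel
top area 37.5546875 px [[323.4, 225.9], [309.9, 230.4], [308.2, 228.7], [308.8, 226.6]] mm [[583.4, -24.3], [569.4, 5.7], [573.1, 10.2], [578.3, 9.3]] sides [33.1  5.9  5.3 34. ] c [5.761e+02 2.000e-01] yaw [ -65.  -129.7  170.5   98.5]
top area 31.375 px [[352.6, 221.9], [352.1, 223.9], [337.4, 224.7]] mm [[600.0, -90.7], [595.1, -90.0], [589.8, -56.4]] sides [ 5.  34.1 35.9] c [595. -79.] yaw [ -8.2 -81.  106.6]

side area 58.921875 px [[300.9, 268.4], [299.2, 285.2], [295.9, 286.2], [295.2, 278.9]] mm [[581.3, -24.1], [566.5, 15.7], [571.1, 20.3], [580.1, 4.6]] sides [42.4  6.5 18.1 28.7] c [574.7   
[... 495 characters left out ...]
381.6, 167.9], [419.2, 179.3], [403.4, 206.3], [363.7, 193.2]] mm [[523.0, -336.4], [433.5, -329.2], [439.7, -228.3], [530.1, -236.1]] sides [ 89.8 101.1  90.7 100.5] c [ 481.6 -282.5] yaw [ -4.5 -93.5 175.   86. ]

handle top
top area 67.5234375 px [[440.6, 267.8], [450.2, 269.7], [450.3, 275.3], [439.9, 274.4]] mm [[487.4, -269.0], [485.6, -288.2], [474.3, -289.0], [473.9, -268.5]] sides [19.3 11.3 20.5 13.4] c [ 480.3 -278.7] yaw [ 84.7   3.9 -88.9 177.7]

side area 54.1796875 px [[395.1, 150.7], [401.6, 152.4], [398.1, 158.4], [391.3, 156.8]] mm [[486.3, -290.3], [472.2, -289.5], [472.7, -266.6], [487.0, -266.7]] sides [14.1 22.9 14.2 23.6] c [ 479.5 -278.3] yaw [ -3.  -91.3 179.9  88.4]
```

```bash
cat >> h.py <<'E'
from scipy.spatial.transform import Rotation as Ro
def tool():
    s=arm.get_state(); q=s['orientation']; R=Ro.from_quat([q[1],q[2],q[3],q[0]]).as_matrix()
    return s,R,np.degrees(np.arctan2(R[1,0],R[0,0]))
def delta(P,yaw=None):
    "shift in tool axes now (units of .5 m) to world TCP P, and turn units to reach yaw (deg)"
    s,R,y=tool(); d=R.T@(np.array(P)-s['eef_pos'])/.5
    print('t',round(s['t'],2),'pos',s['eef_pos'].round(4),'yaw',y.round(2),'F',s['wrist_force'].round(1),'w',round(s['width'],4),'g',round(s['grasp_force'],1),'-> shift',d.round(4),'turn',None if yaw is None else round((y-yaw)/180,4))
M=np.array([.6357,-.0434]);MY=13.0
def m2w(x,y,z,yaw=MY):
    a=np.radians(yaw); return np.array([M[0]+x*np.cos(a)-y*np.sin(a),M[1]+x*np.sin(a)+y*np.cos(a),z])
E
python3 - <<'E'
from h import *
for n,p in(('A',(487,225)),('B',(420,332))): pass
for nm,a,b in(('A top',(500,213),(356,107)),('B top',(430,332),(453,166))):
    o,d=ray('top',a);o2,d2=ray('side',b)
    k=np.linalg.lstsq(np.c_[d,-d2],o2-o,rcond=None)[0]; print(nm,(o+d*k[0]).round(3),(o2+d2*k[1]).round(3))
s,R,y=tool();print(R.round(3))
delta((.480,-.2785,.30),-4.4)
E
```

```text
A top [ 0.603 -0.373  0.206] [ 0.604 -0.373  0.206]
B top [ 0.358 -0.25   0.201] [ 0.362 -0.25   0.201]
[[ 0.969  0.248 -0.   ]
 [ 0.248 -0.969  0.001]
 [ 0.    -0.001 -1.   ]]
t 0.1 pos [ 0.1364 -0.5326  0.2448] yaw 14.37 F [-0.2  0.9  0. ] w 0.0852 g 0.0 -> shift [ 0.7917 -0.3219 -0.1101] turn 0.1043
```

Call:
{"name": "play_rows", "arguments": {"steps": [[0, 0, -0.055, 0.052, 60], [0, 0, -0.055, 0.052, 60], [0.046, -0.04, 0, 0, 60], [0.046, -0.04, 0, 0, 60], [0.046, -0.04, 0, 0, 60], [0.046, -0.04, 0, 0, 60], [0.046, -0.04, 0, 0, 60], [0.046, -0.04, 0, 0, 60], [0.046, -0.04, 0, 0, 60], [0.046, -0.04, 0, 0, 60], [0.046, -0.04, 0, 0, 60], [0.046, -0.04, 0, 0, 60], [0.046, -0.04, 0, 0, 60], [0.046, -0.04, 0, 0, 60], [0.046, -0.04, 0, 0, 60], [0.046, -0.04, 0, 0, 60], [0, 0, 0, 0, 60], [0, 0, 0, 0, 60]], "squeeze": 60}}

```text
t: 2.35
eef_pos: [0.4784, -0.2782, 0.3]
orientation: [-0.0, 0.999, -0.038, -0.0]
wrist_force: [-0.0, 0.2, 0.4]
width: 0.0655
grasp_force: 0.0
```

Run:
```python
from h import *
delta((.480,-.2785,.143),-4.4)
for n in('top','side'): cv2.imwrite(f"pics/{n}1.png",arm.snapshot(n))
# collar from side view: grey on white
s=cv2.imread('pics/side1.png');cv2.imwrite('pics/z1.png',cv2.resize(s[60:240,300:540],(800,600)))
```

```text
t 2.35 pos [ 0.4784 -0.2782  0.3   ] yaw -4.35 F [-0.   0.2  0.4] w 0.0655 g 0.0 -> shift [3.30e-03 3.00e-04 3.14e-01] turn 0.0003
```

View pics/z1.png

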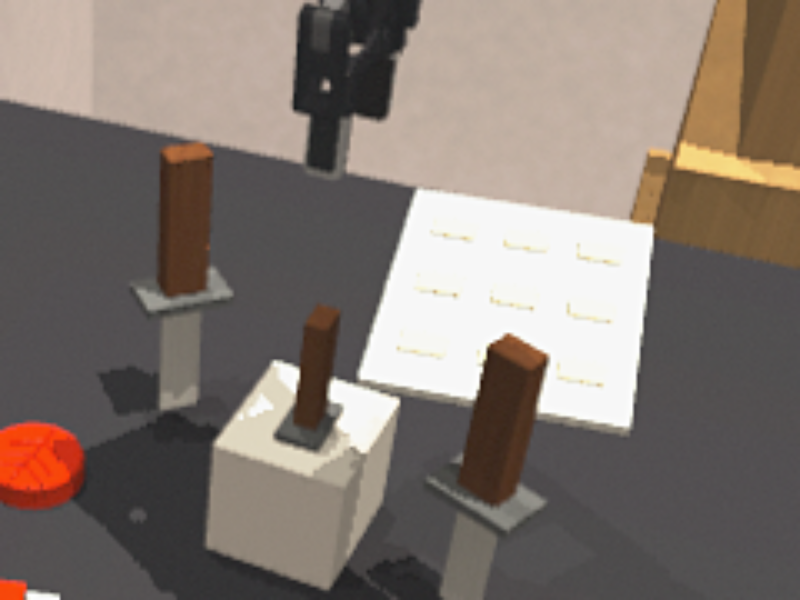

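The gripper hangs straight above the caddy knife. Descending and gripping.

Call:
{"name": "play_rows", "arguments": {"steps": [[0.0033, 0, 0.04, 0, 60], [0, 0, 0.05, 0, 60], [0, 0, 0.05, 0, 60], [0, 0, 0.05, 0, 60], [0, 0, 0.05, 0, 60], [0, 0, 0.04, 0, 60], [0, 0, 0.034, 0, 60], [0, 0, 0, 0, 60], [0, 0, 0, 0, 255], [0, 0, 0, 0, 255], [0, 0, 0, 0, 255], [0, 0, 0, 0, 255], [0, 0, 0, 0, 255], [0, 0, 0, 0, 255]], "squeeze": 60}}

```text
t: 4.2
eef_pos: [0.4807, -0.2783, 0.144]
orientation: [0.0, 0.999, -0.038, 0.001]
wrist_force: [-1.8, 0.1, 5.9]
width: 0.0234
grasp_force: 60.9
```

Run:
```python
from h import *
delta((.480,-.2785,.143),-4.4); print(arm.get_state()['torque'])
```

```text
t 4.2 pos [ 0.4807 -0.2783  0.144 ] yaw -4.35 F [-1.8  0.1  5.9] w 0.0234 g 60.9 -> shift [-0.0014  0.0005  0.002 ] turn 0.0003
[0.15687269 0.14949222 0.06955672]
```

Call:
{"name": "play_rows", "arguments": {"steps": [[0, 0, -0.02, 0, 255], [0, 0, -0.04, 0, 255], [0, 0, -0.05, 0, 255], [0, 0, -0.05, 0, 255], [0, 0, -0.04, 0, 255], [0, 0, 0, -0.048, 255], [0, 0, 0, -0.0485, 255], [0, 0, 0, 0, 255]]}}

```text
t: 5.2
eef_pos: [0.4804, -0.2781, 0.2436]
orientation: [-0.0, 0.994, 0.113, 0.0]
wrist_force: [-0.7, 0.4, -1.6]
width: 0.0234
grasp_force: 60.2
```

Run:
```python
from h import *
delta(m2w(-.062,.014,.22),13)
```

```text
t 5.2 pos [ 0.4804 -0.2781  0.2436] yaw 12.97 F [-0.7  0.4 -1.6] w 0.0234 g 60.2 -> shift [ 0.284  -0.4156  0.0472] turn -0.0002
```

Call:
{"name": "play_rows", "arguments": {"steps": [[0.02, -0.03, 0, 0, 255], [0.03, -0.044, 0, 0, 255], [0.04, -0.058, 0, 0, 255], [0.04, -0.058, 0, 0, 255], [0.04, -0.058, 0, 0, 255], [0.04, -0.058, 0, 0, 255], [0.034, -0.05, 0, 0, 255], [0.025, -0.035, 0.02, 0, 255], [0.015, -0.0246, 0.027, 0, 255], [0, 0, 0, 0, 255], [0, 0, 0, 0, 255]]}}

```text
t: 6.58
eef_pos: [0.5719, -0.0444, 0.2198]
orientation: [0.0, 0.994, 0.113, -0.0]
wrist_force: [-0.6, -0.6, -1.7]
width: 0.0232
grasp_force: 60.1
```

Run:
```python
from h import *
delta(m2w(-.062,.014,.173),13)
p=arm.get_state()['eef_pos']
for n in('top','side'):
    im=arm.snapshot(n);cv2.imwrite(f"pics/{n}2.png",im)
    print(n,'pred tip',proj(n,[p-[0,0,.124]]),'collar',proj(n,[p-[0,0,.054]]))
t=cv2.imread('pics/top2.png');s=cv2.imread('pics/side2.png')
cv2.imwrite('pics/z2.png',np.hstack([cv2.resize(t[150:270,280:360],(400,600),interpolation=2),cv2.resize(s[150:300,240:340],(400,600),interpolation=2)]))
```

```text
t 6.58 pos [ 0.5719 -0.0444  0.2198] yaw 12.97 F [-0.6 -0.6 -1.7] w 0.0232 g 60.1 -> shift [ 0.0008 -0.0012  0.0936] turn -0.0002
top pred tip [[331.82069526 225.91812163]] collar [[332.28745736 217.11818931]]
side pred tip [[309.04624638 244.74404762]] collar [[308.25557097 217.48660063]]
```

View pics/z2.png

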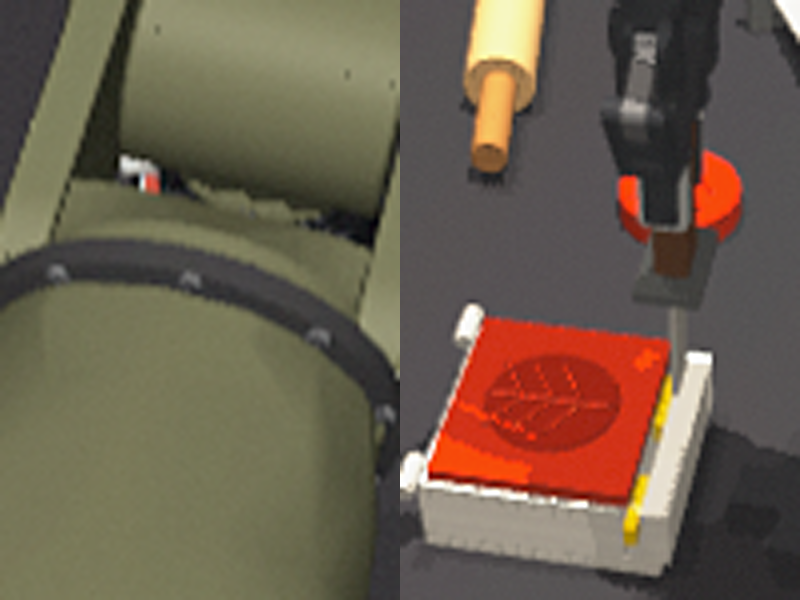

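The side view shows the blade tip hovering over the ledge at about (310, 247), near the gap, while the arm hides the top view. Next I'll lower to just above the ledge and feel for the cover's face.

Call:
{"name": "play_rows", "arguments": {"steps": [[0, 0, 0.03, 0, 255], [0, 0, 0.03, 0, 255], [0, 0, 0.018, 0, 255], [0, 0, 0.008, 0, 255], [0, 0, 0.004, 0, 255], [0, 0, 0, 0, 255]]}}

```text
t: 7.42
eef_pos: [0.5721, -0.0437, 0.175]
orientation: [0.0, 0.994, 0.113, 0.0]
wrist_force: [-0.8, 0.6, -1.5]
width: 0.0233
grasp_force: 60.1
```

Call:
{"name": "play_rows", "arguments": {"steps": [[0.004, 0, 0, 0, 255], [0.004, 0, 0, 0, 255], [0.004, 0, 0, 0, 255], [0.004, 0, 0, 0, 255], [0.004, 0, 0, 0, 255], [0, 0, 0, 0, 255]]}}

```text
t: 8.18
eef_pos: [0.5818, -0.0414, 0.1747]
orientation: [-0.0, 0.994, 0.113, -0.0]
wrist_force: [-0.3, -0.5, -1.6]
width: 0.0233
grasp_force: 60.1
```

Call:
{"name": "play_rows", "arguments": {"steps": [[0.002, 0, 0, 0, 255], [0.002, 0, 0, 0, 255], [0, 0, 0, 0, 255]]}}

```text
t: 8.55
eef_pos: [0.5837, -0.041, 0.1748]
orientation: [0.0, 0.994, 0.113, 0.0]
wrist_force: [-0.7, -0.2, -1.6]
width: 0.0233
grasp_force: 60.1
```

Call:
{"name": "play_rows", "arguments": {"steps": [[0.0016, 0, 0, 0, 255], [0, 0, 0, 0, 255]]}}

```text
t: 8.8
eef_pos: [0.5845, -0.0408, 0.1748]
orientation: [-0.0, 0.994, 0.113, 0.0]
wrist_force: [-0.1, -0.9, -1.4]
width: 0.0233
grasp_force: 60.1
```

Call:
{"name": "play_rows", "arguments": {"steps": [[0.0016, 0, 0, 0, 255], [0, 0, 0, 0, 255]]}}

```text
t: 9.05
eef_pos: [0.5853, -0.0406, 0.1748]
orientation: [-0.0, 0.994, 0.113, -0.0]
wrist_force: [0.0, 0.1, -1.8]
width: 0.0235
grasp_force: 60.1
```

Call:
{"name": "play_rows", "arguments": {"steps": [[0.0016, 0, 0, 0, 255], [0, 0, 0, 0, 255]]}}

```text
t: 9.3
eef_pos: [0.5861, -0.0405, 0.1748]
orientation: [0.0, 0.994, 0.113, -0.0]
wrist_force: [-0.1, -0.0, -0.9]
width: 0.0235
grasp_force: 60.1
```

Call:
{"name": "play_rows", "arguments": {"steps": [[0.0016, 0, 0, 0, 255], [0, 0, 0, 0, 255]]}}

```text
t: 9.55
eef_pos: [0.5869, -0.0403, 0.1748]
orientation: [0.0, 0.994, 0.113, 0.0]
wrist_force: [0.2, 0.1, -1.1]
width: 0.0232
grasp_force: 60.1
```

Call:
{"name": "play_rows", "arguments": {"steps": [[0.0016, 0, 0, 0, 255], [0, 0, 0, 0, 255]]}}

```text
t: 9.8
eef_pos: [0.5876, -0.0401, 0.1748]
orientation: [0.0, 0.994, 0.113, 0.0]
wrist_force: [-0.5, -0.3, -1.5]
width: 0.023
grasp_force: 60.1
```

Call:
{"name": "play_rows", "arguments": {"steps": [[0.0016, 0, 0, 0, 255], [0, 0, 0, 0, 255]]}}

```text
t: 10.05
eef_pos: [0.5882, -0.0399, 0.1747]
orientation: [-0.0, 0.994, 0.113, -0.0]
wrist_force: [-1.8, -0.7, -0.3]
width: 0.0231
grasp_force: 60.2
```

Call:
{"name": "play_rows", "arguments": {"steps": [[0.001, 0, 0, 0, 255], [0, 0, 0, 0, 255]]}}

```text
t: 10.3
eef_pos: [0.5886, -0.0399, 0.1747]
orientation: [-0.0, 0.994, 0.113, -0.0]
wrist_force: [-4.4, -0.3, -0.3]
width: 0.0234
grasp_force: 60.3
```

Call:
{"name": "play_rows", "arguments": {"steps": [[-0.0045, 0, 0, 0, 255], [0, 0, 0, 0, 255], [0, 0, 0.004, 0, 255], [0, 0, 0.004, 0, 255], [0, 0, 0.003, 0, 255], [0, 0, 0.003, 0, 255], [0, 0, 0, 0, 255]]}}

```text
t: 11.18
eef_pos: [0.5866, -0.0403, 0.1677]
orientation: [-0.0, 0.994, 0.113, -0.0]
wrist_force: [-0.1, -0.5, -1.7]
width: 0.0231
grasp_force: 60.2
```

Call:
{"name": "play_rows", "arguments": {"steps": [[0, 0, 0.002, 0, 255], [0, 0, 0.002, 0, 255], [0, 0, 0.002, 0, 255], [0, 0, 0, 0, 255]]}}

```text
t: 11.68
eef_pos: [0.5866, -0.0403, 0.1647]
orientation: [-0.0, 0.994, 0.113, -0.0]
wrist_force: [-0.3, 0.6, -1.4]
width: 0.023
grasp_force: 60.2
```

Call:
{"name": "play_rows", "arguments": {"steps": [[0, 0, 0.006, 0, 255], [0, 0, 0.006, 0, 255], [0, 0, 0.006, 0, 255], [0, 0, 0, 0, 255]]}}

```text
t: 12.18
eef_pos: [0.5865, -0.0403, 0.1555]
orientation: [-0.0, 0.994, 0.113, -0.0]
wrist_force: [0.3, 0.6, -1.7]
width: 0.0232
grasp_force: 60.2
```

Call:
{"name": "play_rows", "arguments": {"steps": [[0, 0, 0.007, 0, 255], [0, 0, 0.007, 0, 255], [0, 0, 0.007, 0, 255], [0, 0, 0.004, 0, 255], [0, 0, 0, 0, 255]]}}

```text
t: 12.8
eef_pos: [0.5866, -0.0403, 0.1431]
orientation: [-0.0, 0.994, 0.113, -0.0]
wrist_force: [-0.1, 0.1, -1.7]
width: 0.0232
grasp_force: 60.2
```

The blade is through the gap with no contact force. I'll loosen the grip and pull the handle back so the blade pivots on the ledge edge and the tip swings under the cover.

Call:
{"name": "play_rows", "arguments": {"steps": [[0, 0, 0, 0, 255], [0, 0, 0, 0, 255], [-0.007, 0, 0.0006, 0, 255], [-0.007, 0, 0.0006, 0, 255], [-0.007, 0, 0.0006, 0, 255], [-0.007, 0, 0.0006, 0, 255], [-0.006, 0, 0.0012, 0, 255], [-0.006, 0, 0.0013, 0, 255], [-0.006, 0, 0.0013, 0, 255], [-0.006, 0, 0.0014, 0, 255], [0, 0, 0, 0, 255]], "squeeze": 20}}

```text
t: 14.18
eef_pos: [0.561, -0.0462, 0.1394]
orientation: [-0.0, 0.994, 0.113, -0.0]
wrist_force: [2.8, -0.1, 1.3]
width: 0.0233
grasp_force: 61.0
```

Run:
```python
from h import *
delta(m2w(-.062,.014,.173),13)
s=arm.snapshot('side')
cv2.imwrite('pics/z3.png',cv2.resize(s[150:300,220:370],(600,600),interpolation=2))
```

```text
t 14.18 pos [ 0.561  -0.0462  0.1394] yaw 13.02 F [ 2.8 -0.1  1.3] w 0.0233 g 61.0 -> shift [ 0.0228  0.0002 -0.0673] turn 0.0001
```

View pics/z3.png

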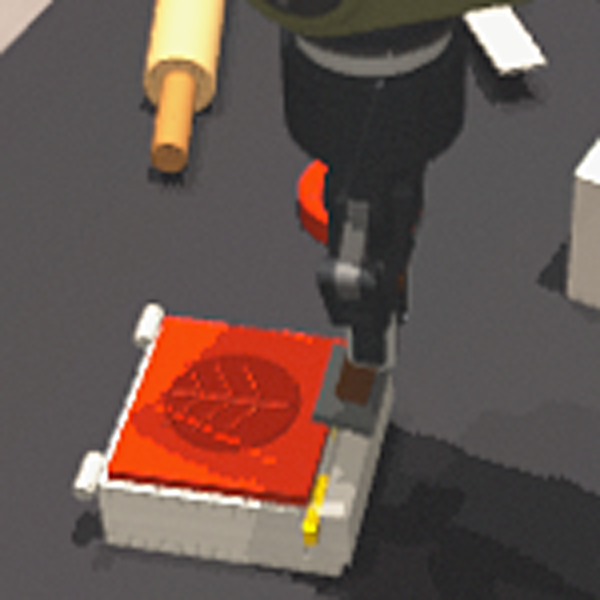

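The knife tilts (collar at zoom (350, 390) leaning to the front) with only about 3 N on the wrist. Continuing the arc.

Call:
{"name": "play_rows", "arguments": {"steps": [[-0.0059, 0, 0.002, 0, 255], [-0.0059, 0, 0.002, 0, 255], [-0.0059, 0, 0.002, 0, 255], [-0.0059, 0, 0.002, 0, 255], [-0.0055, 0, 0.0027, 0, 255], [-0.0055, 0, 0.0027, 0, 255], [-0.0056, 0, 0.0027, 0, 255], [-0.0056, 0, 0.0027, 0, 255], [-0.0052, 0, 0.0033, 0, 255], [-0.0052, 0, 0.0033, 0, 255], [-0.0051, 0, 0.0034, 0, 255], [-0.0051, 0, 0.0034, 0, 255], [0, 0, 0, 0, 255]]}}

```text
t: 15.85
eef_pos: [0.5287, -0.0537, 0.1232]
orientation: [-0.0, 0.994, 0.113, -0.0]
wrist_force: [3.4, -0.6, 1.4]
width: 0.0234
grasp_force: 61.1
```

Call:
{"name": "play_rows", "arguments": {"steps": [[-0.0047, 0, 0.004, 0, 255], [-0.0047, 0, 0.004, 0, 255], [-0.0047, 0, 0.004, 0, 255], [-0.0047, 0, 0.0038, 0, 255], [0, 0, 0, 0, 255]], "squeeze": 110}}

```text
t: 16.48
eef_pos: [0.5201, -0.0558, 0.1158]
orientation: [0.0, 0.994, 0.113, 0.001]
wrist_force: [5.0, 0.8, 5.0]
width: 0.0226
grasp_force: 108.0
```

Run:
```python
from h import *
delta(m2w(-.062,.014,.173),13)
print(arm.get_state()['torque'])
s=arm.snapshot('side')
cv2.imwrite('pics/z4.png',cv2.resize(s[150:300,220:370],(600,600),interpolation=2))
```

```text
t 16.48 pos [ 0.5201 -0.0558  0.1158] yaw 13.01 F [5.  0.8 5. ] w 0.0226 g 108.0 -> shift [ 1.070e-01 -1.000e-04 -1.144e-01] turn 0.0001
[ 0.21583398 -1.40585026 -0.06071845]
```

View pics/z4.png

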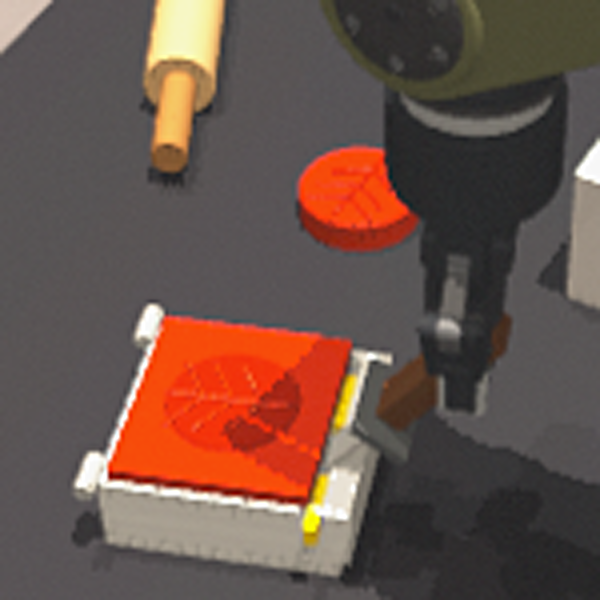

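The blade now leans about 42° with its tip under the cover, which is still shut. Next I'll lever up with a firm grip, following the cover's arc.

Call:
{"name": "play_rows", "arguments": {"steps": [[0, 0, -0.002, 0, 255], [0, 0, -0.002, 0, 255], [0.0004, 0, -0.007, 0, 255], [0.0004, 0, -0.007, 0, 255], [0.0004, 0, -0.007, 0, 255], [0.001, 0, -0.007, 0, 255], [0.001, 0, -0.007, 0, 255], [0.0012, 0, -0.007, 0, 255], [0, 0, 0, 0, 255]]}}

```text
t: 17.65
eef_pos: [0.521, -0.0553, 0.1383]
orientation: [-0.0, 0.994, 0.113, -0.001]
wrist_force: [-6.5, -1.0, -2.9]
width: 0.0222
grasp_force: 107.7
```

Call:
{"name": "play_rows", "arguments": {"steps": [[0.0018, 0, -0.0067, 0, 255], [0.0018, 0, -0.0067, 0, 255], [0.0018, 0, -0.0067, 0, 255], [0.0025, 0, -0.0065, 0, 255], [0.0025, 0, -0.0065, 0, 255], [0.0025, 0, -0.0065, 0, 255], [0.0032, 0, -0.0062, 0, 255], [0.0032, 0, -0.0062, 0, 255], [0.0032, 0, -0.0062, 0, 255], [0, 0, 0, 0, 255]]}}

```text
t: 18.9
eef_pos: [0.5328, -0.0527, 0.1678]
orientation: [0.0, 0.994, 0.113, -0.0]
wrist_force: [-3.8, -0.7, -1.0]
width: 0.0229
grasp_force: 107.7
```

Run:
```python
from h import *
delta(m2w(-.062,.014,.173),13)
print(arm.get_state()['torque'])
s=arm.snapshot('side')
cv2.imwrite('pics/z5.png',cv2.resize(s[120:300,190:370],(600,600),interpolation=2))
```

```text
t 18.9 pos [ 0.5328 -0.0527  0.1678] yaw 13.02 F [-3.8 -0.7 -1. ] w 0.0229 g 107.7 -> shift [ 0.0808  0.0001 -0.0105] turn 0.0001
[-0.18357785  0.98079508  0.00838831]
```

View pics/z5.png

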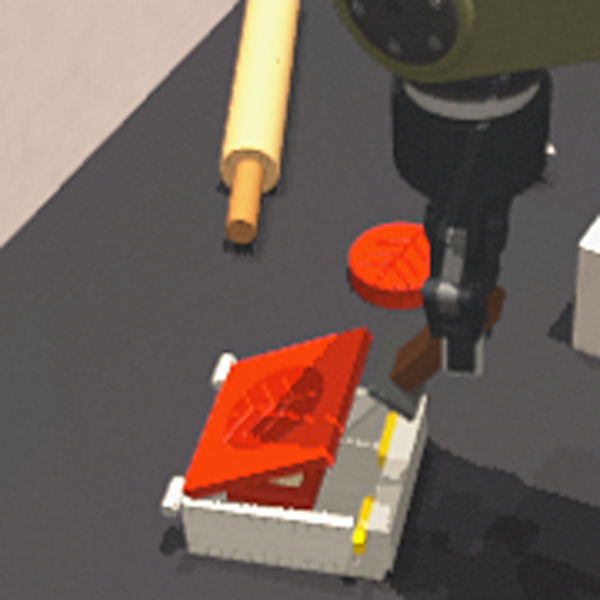

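The cover is open about 28°, resting on the blade, with low forces. Continuing.

Call:
{"name": "play_rows", "arguments": {"steps": [[0.0038, 0, -0.0059, 0, 255], [0.0038, 0, -0.0059, 0, 255], [0.0038, 0, -0.0059, 0, 255], [0.0044, 0, -0.0054, 0, 255], [0.0044, 0, -0.0054, 0, 255], [0.0044, 0, -0.0054, 0, 255], [0.0049, 0, -0.0049, 0, 255], [0.0049, 0, -0.0049, 0, 255], [0.0049, 0, -0.0049, 0, 255], [0.0051, 0, -0.004, 0, 255], [0.0051, 0, -0.004, 0, 255], [0.0051, 0, -0.004, 0, 255], [0.0055, 0, -0.0034, 0, 255], [0.0055, 0, -0.0034, 0, 255], [0.0055, 0, -0.0034, 0, 255], [0, 0, 0, 0, 255]]}}

```text
t: 20.95
eef_pos: [0.5678, -0.0447, 0.2031]
orientation: [0.0, 0.994, 0.113, 0.0]
wrist_force: [-2.4, -1.2, -1.4]
width: 0.0226
grasp_force: 107.8
```

Call:
{"name": "play_rows", "arguments": {"steps": [[0.006, 0, -0.0027, 0, 255], [0.006, 0, -0.0027, 0, 255], [0.006, 0, -0.0027, 0, 255], [0.0062, 0, -0.002, 0, 255], [0.0062, 0, -0.002, 0, 255], [0.0062, 0, -0.002, 0, 255], [0.0065, 0, -0.0012, 0, 255], [0.0065, 0, -0.0012, 0, 255], [0.0065, 0, -0.0012, 0, 255], [0, 0, 0, 0, 255]]}}

```text
t: 22.2
eef_pos: [0.5952, -0.0384, 0.2118]
orientation: [0.0, 0.994, 0.113, 0.0]
wrist_force: [-1.4, -0.8, -0.4]
width: 0.0228
grasp_force: 107.8
```

Run:
```python
from h import *
delta(m2w(-.062,.014,.173),13)
print(arm.get_state()['torque'])
s=arm.snapshot('side')
cv2.imwrite('pics/z6.png',cv2.resize(s[90:300,160:370],(600,600),interpolation=2))
```

```text
t 22.2 pos [ 0.5952 -0.0384  0.2118] yaw 13.02 F [-1.4 -0.8 -0.4] w 0.0228 g 107.8 -> shift [-0.0473  0.      0.0776] turn 0.0001
[-0.23377586  0.54727879 -0.05604096]
```

View pics/z6.png

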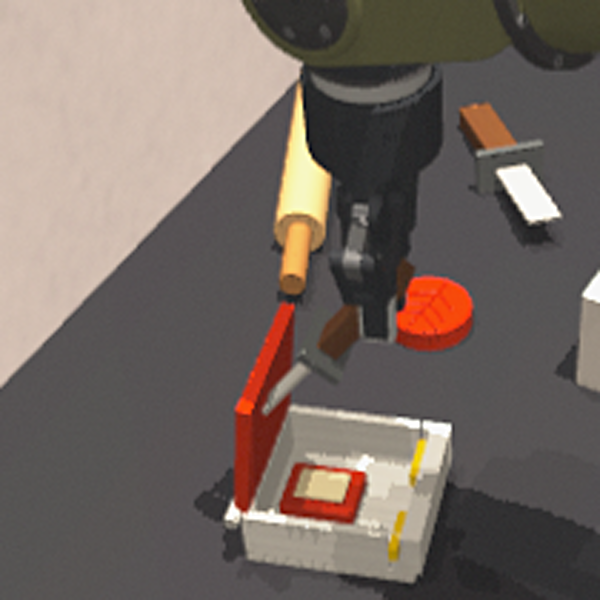

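The cover is nearly upright with the blade tip on its underside, and the leaf is untouched. Look-alike A, behind, seems to be lying over, so I'll check that numerically. First I push the cover past upright.

Call:
{"name": "play_rows", "arguments": {"steps": [[0.0065, 0, -0.0004, 0, 255], [0.0065, 0, -0.0004, 0, 255], [0.0065, 0, -0.0004, 0, 255], [0.0065, 0, 0.0004, 0, 255], [0.0065, 0, 0.0004, 0, 255], [0.0065, 0, 0.0004, 0, 255], [0.0055, 0, 0.0008, 0, 255], [0.0055, 0, 0.0008, 0, 255], [0.0055, 0, 0.0008, 0, 255], [0, 0, 0, 0, 255]]}}

```text
t: 23.5
eef_pos: [0.622, -0.0321, 0.2104]
orientation: [-0.0, 0.994, 0.113, -0.0]
wrist_force: [-2.2, -0.4, -0.9]
width: 0.023
grasp_force: 107.9
```

Run:
```python
from h import *
delta(m2w(-.062,.014,.173),13)
s=arm.snapshot('side');cv2.imwrite('pics/side7.png',s)
h=cv2.cvtColor(s,cv2.COLOR_BGR2HSV);red=((h[...,0]<9)|(h[...,0]>171))&(h[...,1]>130)&(h[...,2]>80)
for a in(80,85,90,95,100,105,109):
    A=np.radians(a);P=[]
    for y in(.054,-.054): # upper side outer edge corners (front edge far end, both faces)
        for th in(0,.010):
            P.append(m2w(.055-.1*np.cos(A)+th*np.sin(A),y,.045+.1*np.sin(A)+th*np.cos(A)))
    print(a,proj('side',P).round(0).tolist())
n,l,st,ce=cv2.connectedComponentsWithStats(red.astype(np.uint8))
for i in range(1,n):
    if st[i,4]>100:
        q=np.argwhere(l==i)[:,::-1]; print(st[i],'topmost',q[q[:,1].argmin()],'leftmost',q[q[:,0].argmin()], cv2.approxPolyDP(cv2.convexHull(q.astype(np.int32)),3,True).reshape(-1,2).tolist())
import glob
for f in('side0','side1','side2','side7'):
    im=cv2.imread(f'pics/{f}.png')[60:260,300:420];hh=cv2.cvtColor(im,cv2.COLOR_BGR2HSV)
    m=((hh[...,0]<20)&(hh[...,1]>110)&(hh[...,2]>40)&(hh[...,2]<180)).astype(np.uint8)
    n,l,st,ce=cv2.connectedComponentsWithStats(m)
    print(f,[(st[i]+[300,60,0,0,0]).tolist() for i in range(1,n) if st[i,4]>80])
```

```text
t 23.5 pos [ 0.622  -0.0321  0.2104] yaw 13.02 F [-2.2 -0.4 -0.9] w 0.023 g 107.9 -> shift [-0.1025  0.0002  0.0748] turn 0.0001
80 [[250.0, 235.0], [244.0, 234.0], [265.0, 197.0], [260.0, 196.0]]
85 [[245.0, 234.0], [239.0, 233.0], [261.0, 196.0], [256.0, 195.0]]
90 [[240.0, 233.0], [235.0, 233.0], [256.0, 195.0], [251.0, 195.0]]
95 [[236.0, 233.0], [230.0, 233.0], [252.0, 195.0], [247.0, 195.0]]
100 [[231.0, 233.0], [226.0, 233.0], [248.0, 195.0], [243.0, 195.0]]
105 [[227.0, 233.0], [222.0, 233.0], [244.0, 195.0], [239.0, 196.0]]
109 [[223.0, 233.0], [219.0, 234.0], [241.0, 196.0], [236.0, 196.0]]
[295 187  31  26 664] topmost [304 187] leftmost [295 194] [[325, 197], [324, 205], [314, 212], [302, 211], [295, 205], [295, 194], [304, 187], [316, 187]]
[ 223  195   38   75 1431] topmost [241 195] leftmost [223 231] [[246, 269], [240, 266], [223, 233], [241, 195], [260, 230]]
[258 252  30  21 297] topmost [263 252] leftmost [258 265] [[287, 256], [283, 272], [258, 269], [263, 252]]
[ 268  370   38   39 1171] topmost [284 370] leftmost [268 383] [[304, 381], [304, 394], [297, 405], [282, 408], [270, 399], [268, 383], [276, 373], [291, 370]]
side0 [[348, 104, 17, 46, 630], [388, 151, 14, 37, 318], [300, 201, 25, 12, 142]]
side1 [[348, 103, 16, 46, 644], [388, 152, 14, 36, 302], [300, 194, 26, 19, 158]]
side2 [[328, 126, 13, 16, 101], [303, 196, 12, 23, 108]]
side7 [[321, 126, 20, 16, 185], [300, 201, 25, 12, 138]]
```

The cover now leans back at about 103° (its corners match that projection). Look-alike A tipped over between 2.4 s and 6.6 s and lies away from my path; the veiner hasn't moved. Next I'll back off and straighten the knife in the grip against the mould's front wall.

Call:
{"name": "play_rows", "arguments": {"steps": [[-0.01, 0, 0, 0, 255], [-0.02, 0, 0, 0, 255], [-0.04, 0, 0, 0, 255], [-0.05, 0, 0, 0, 255], [-0.05, 0, 0, 0, 255], [-0.05, 0, 0, 0, 255], [-0.05, 0, 0, 0, 255], [-0.04, 0, 0, 0, 255], [-0.028, 0, 0, 0, 255], [0, 0, 0, 0, 255], [0, 0, 0, 0, 255]], "squeeze": 60}}

```text
t: 24.92
eef_pos: [0.4577, -0.0702, 0.2108]
orientation: [0.0, 0.994, 0.113, 0.0]
wrist_force: [0.8, -0.7, -0.8]
width: 0.0227
grasp_force: 107.9
```

Run:
```python
from h import *
delta(m2w(-.180,.014,.1135),13)
s=arm.snapshot('side');cv2.imwrite('pics/side8.png',s)
p=arm.get_state()['eef_pos'];g=p+[0,0,.005];a=np.radians(13);u=np.array([np.cos(a),np.sin(a),0])
for t in(38,42,46,50,55):
    T=np.radians(t);print(t,[proj('side',g+L*(np.sin(T)*u-[0,0,np.cos(T)])).round(0)[0].tolist() for L in(.058,.128)])
# bright blade pixels near
h=cv2.cvtColor(s,cv2.COLOR_BGR2HSV);m=((h[...,1]<50)&(h[...,2]>110)).astype(np.uint8);n,l,st,ce=cv2.connectedComponentsWithStats(m)
for i in range(1,n):
    if 30<st[i,4]<1500 and 240<st[i,0]<460: 
        q=np.argwhere(l==i)[:,::-1];print(st[i],cv2.boxPoints(cv2.minAreaRect(q.astype(np.float32))).round(0).tolist())
# B look-alike
m=((h[...,0]<20)&(h[...,1]>110)&(h[...,2]>40)&(h[...,2]<180)).astype(np.uint8);n,l,st,ce=cv2.connectedComponentsWithStats(m)
print([st[i].tolist() for i in range(1,n) if st[i,4]>60 and 300<st[i,0]<480])
```

```text
t 24.93 pos [ 0.4577 -0.0702  0.2108] yaw 13.02 F [ 0.8 -0.7 -0.8] w 0.0227 g 107.9 -> shift [-1.200e-03 -1.000e-04  1.945e-01] turn 0.0001
38 [[353.0, 221.0], [329.0, 240.0]]
42 [[352.0, 220.0], [325.0, 238.0]]
46 [[350.0, 219.0], [322.0, 235.0]]
50 [[348.0, 217.0], [319.0, 232.0]]
55 [[347.0, 215.0], [315.0, 228.0]]
[367 128  36   8 124] [[367.0, 128.0], [402.0, 128.0], [402.0, 135.0], [367.0, 135.0]]
[327 139  23   6  38] [[327.0, 142.0], [349.0, 138.0], [349.0, 140.0], [327.0, 144.0]]
[333 147  24  22 265] [[333.0, 149.0], [342.0, 143.0], [356.0, 165.0], [347.0, 171.0]]
[363 190   4  12  36] [[363.0, 190.0], [366.0, 190.0], [366.0, 201.0], [363.0, 201.0]]
[441 207  36  24 406] [[440.0, 223.0], [470.0, 204.0], [477.0, 215.0], [447.0, 234.0]]
[326 224  20  20 159] [[322.0, 239.0], [342.0, 223.0], [346.0, 229.0], [327.0, 244.0]]
[263 254  20  11 160] [[263.0, 263.0], [264.0, 253.0], [282.0, 256.0], [281.0, 265.0]]
[267 389  42  42 890] [[265.0, 395.0], [307.0, 389.0], [313.0, 427.0], [271.0, 433.0]]
[[321, 126, 20, 16, 211], [474, 188, 32, 22, 372], [350, 201, 17, 24, 231]]
```

B has also toppled; both look-alikes stood free and are no part of the job. The knife is tilted about 42° as planned. Lowering it in front of the mould and straightening it against the front wall.

Call:
{"name": "play_rows", "arguments": {"steps": [[0, 0, 0.03, 0, 255], [0, 0, 0.05, 0, 255], [0, 0, 0.05, 0, 255], [0, 0, 0.04, 0, 255], [0, 0, 0.0245, 0, 255], [0.01, 0, 0, 0, 255], [0.012, 0, 0, 0, 255], [0.012, 0, 0, 0, 255], [0.012, 0, 0, 0, 255], [0.011, 0, 0, 0, 255], [0, 0, 0, 0, 255]]}}

```text
t: 26.35
eef_pos: [0.4853, -0.0637, 0.1134]
orientation: [0.0, 0.994, 0.113, 0.0]
wrist_force: [0.2, 0.4, -1.5]
width: 0.0229
grasp_force: 107.9
```

Call:
{"name": "play_rows", "arguments": {"steps": [[0.007, 0, -0.0048, 0, 255], [0.007, 0, -0.0048, 0, 255], [0.007, 0, -0.0048, 0, 255], [0.007, 0, -0.0048, 0, 255], [0.007, 0, -0.0048, 0, 255], [0.007, 0, -0.005, 0, 255], [0.01, 0, -0.002, 0, 255], [0.01, 0, -0.002, 0, 255], [0.01, 0, -0.002, 0, 255], [0.01, 0, -0.0026, 0, 255], [0, 0, 0, 0, 255]]}}

```text
t: 27.72
eef_pos: [0.5249, -0.0546, 0.1322]
orientation: [0.0, 0.994, 0.113, -0.0]
wrist_force: [-4.8, -1.2, 0.5]
width: 0.0226
grasp_force: 108.2
```

Run:
```python
from h import *
delta(m2w(-.0657,.014,.134),13)
s=arm.snapshot('side');cv2.imwrite('pics/side9.png',s)
p=arm.get_state()['eef_pos'];g=p+[0,0,.005];a=np.radians(13);u=np.array([np.cos(a),np.sin(a),0])
for t in(0,10,20,30,40):
    T=np.radians(t);print(t,[proj('side',g+L*(np.sin(T)*u-[0,0,np.cos(T)])).round(0)[0].tolist() for L in(.04,.058,.128)])
h=cv2.cvtColor(s,cv2.COLOR_BGR2HSV)
m=((h[...,0]<20)&(h[...,1]>110)&(h[...,2]>40)&(h[...,2]<180)).astype(np.uint8);n,l,st,ce=cv2.connectedComponentsWithStats(m)
for i in range(1,n):
  if st[i,4]>20 and 280<st[i,0]<480:print(st[i],ce[i])
```

```text
t 27.73 pos [ 0.5249 -0.0546  0.1322] yaw 13.02 F [-4.8 -1.2  0.5] w 0.0226 g 108.2 -> shift [ 0.0896 -0.     -0.0036] turn 0.0001
0 [[334.0, 248.0], [334.0, 254.0], [333.0, 278.0]]
10 [[330.0, 247.0], [329.0, 253.0], [322.0, 276.0]]
20 [[327.0, 246.0], [324.0, 252.0], [312.0, 273.0]]
30 [[324.0, 244.0], [319.0, 249.0], [302.0, 268.0]]
40 [[321.0, 242.0], [315.0, 247.0], [293.0, 263.0]]
[474 188  32  22 370] [490.29189189 198.35945946]
[295 201  28  12 153] [308.54901961 208.03267974]
[320 238  11  17  86] [324.70930233 247.68604651]
```

Straightening works (about 5 N). Going on to vertical.

Call:
{"name": "play_rows", "arguments": {"steps": [[0.009, 0, -0.0008, 0, 255], [0.009, 0, -0.0008, 0, 255], [0.009, 0, -0.0008, 0, 255], [0.009, 0, -0.0008, 0, 255], [0.009, 0, -0.0004, 0, 255], [0.009, 0, 0, 0, 255], [0.009, 0, 0, 0, 255], [0.009, 0, 0, 0, 255], [0, 0, 0, 0, 255]]}}

```text
t: 28.9
eef_pos: [0.56, -0.0465, 0.1341]
orientation: [0.0, 0.994, 0.113, -0.0]
wrist_force: [-4.5, -2.1, 0.8]
width: 0.0226
grasp_force: 107.9
```

Call:
{"name": "play_rows", "arguments": {"steps": [[0.006, 0, 0, 0, 255], [0.006, 0, 0, 0, 255], [0.0036, 0, 0, 0, 255], [0.002, 0, 0, 0, 255], [0, 0, 0, 0, 255]]}}

```text
t: 29.52
eef_pos: [0.5684, -0.0445, 0.134]
orientation: [-0.0, 0.994, 0.113, -0.0]
wrist_force: [-5.3, -1.6, 1.5]
width: 0.0227
grasp_force: 107.6
```

Run:
```python
from h import *
delta(m2w(-.0657,.014,.134),13);print(arm.get_state()['torque'])
```

```text
t 29.52 pos [ 0.5684 -0.0445  0.134 ] yaw 13.02 F [-5.3 -1.6  1.5] w 0.0227 g 107.6 -> shift [0.0003 0.0001 0.    ] turn 0.0001
[-0.39386023  1.53835156 -0.04052238]
```

Call:
{"name": "play_rows", "arguments": {"steps": [[-0.01, 0, 0, 0, 255], [-0.02, 0, -0.02, 0, 255], [-0.02, 0, -0.05, 0, 255], [-0.02, 0, -0.06, 0, 255], [0, 0, -0.06, 0, 255], [0, 0, -0.02, 0, 255], [0, 0, 0, 0, 255], [0, 0, 0, 0, 255]]}}

```text
t: 30.52
eef_pos: [0.5342, -0.0523, 0.2377]
orientation: [-0.0, 0.994, 0.113, -0.001]
wrist_force: [0.2, -0.3, -0.9]
width: 0.0224
grasp_force: 107.7
```

Run:
```python
from h import *
delta(m2w(-.0657,.014,.134),13)
s=arm.snapshot('side');cv2.imwrite('pics/side10.png',s)
p=arm.get_state()['eef_pos'];g=p+[0,0,.005];a=np.radians(13);u=np.array([np.cos(a),np.sin(a),0])
for t in(-5,0,5):
    T=np.radians(t);print(t,[proj('side',g+L*(np.sin(T)*u-[0,0,np.cos(T)])).round(1)[0].tolist() for L in(.04,.058,.128)])
x0,y0=proj('side',g-[0,0,.058])[0].astype(int)
for y in range(y0-14,y0+38,3):
    print(y,' '.join('%3d'%v for v in cv2.cvtColor(s,cv2.COLOR_BGR2GRAY)[y,x0-16:x0+17]),x0-16)
```

```text
t 30.52 pos [ 0.5342 -0.0523  0.2377] yaw 13.02 F [ 0.2 -0.3 -0.9] w 0.0224 g 107.7 -> shift [0.0708 0.0005 0.2074] turn 0.0001
-5 [[331.5, 204.8], [332.2, 212.6], [335.0, 241.0]]
0 [[329.5, 204.6], [329.4, 212.4], [329.1, 240.5]]
5 [[327.5, 204.3], [326.6, 211.9], [323.2, 239.5]]
198 117 115 117 115 108 122 117 118 139 112  74  37  38  40  40  40  42  38  44  84 116 104  58  83  82  82  80  82  82  83  84  84  82 313
201 109 104 115 117 117 115 116 115 121 128  95  98  79  76  76  77  79  76  76 120 114  84  52  81  78  80  81  81  83  83  83  83  82 313
204 119 117 117 117 117 113 108  85  62  78  93  85  46  48  51  51  51  50  49  48  49  40  50  63  62  61  62  65  83  83  83  82  81 313
207  64  71  65  62  72  74  69  70  79  94  93  78  49  50  51  48  52  50  50  50  48  46  59  63  62  62  61  80  83  83  85  84  82 313
210  72  70  70  73  75  77  75  73  82  98  93  78  51  51  50  50  50  48  50  51  47  54  62  63  64  62  78  84  85  83  81  83  84 313
213  77  77  78  85  84  84  82  85  89  73  74  74  61  57  54  55  50  47  51  48  52  66  62  63  60  69  85  83  8
[... 1001 characters left out ...]

237  90  90  75  77  79  83  82  85  82  83  82  83  83  81  93 122 107  98  84  84  83  81  84  84  83  82  85  83  83  83  83  83  83 313
240 219 220 221 221 172  76  82  82  84  85  82  83  81  82  98 120 105  87  82  82  82  84  82  82  84  82  84  83  83  84  82  85  81 313
243 218 217 237 255 101  79  83  81  84  83  83  84  82  83 100 121  98  82  83  83  82  83  82  83  82  81  84  84  83  83  83  84  83 313
246 219 219 212 176 105  86  82  84  82  82  84  82  82  83  82  82  83  84  82  83  84  84  82  82  83  83  85  82  84  83  82  82  83 313
249 220 215 126 144 109  90  82  82  84  81  83  83  84  83  83  83  85  82  83  84  84  80  82  83  83  83  84  83  84  82  82  82  83 313
```

The blade is vertical to within about a degree (its left edge stays at column 327.5 over rows 225-243). Taking it back to the caddy.

Call:
{"name": "play_rows", "arguments": {"steps": [[0, 0, -0.017, 0.0485, 255], [0, 0, -0.017, 0.0487, 255], [-0.004, 0.025, 0, 0, 255], [-0.007, 0.045, 0, 0, 255], [-0.008, 0.055, 0, 0, 255], [-0.008, 0.055, 0, 0, 255], [-0.008, 0.055, 0, 0, 255], [-0.008, 0.055, 0, 0, 255], [-0.008, 0.055, 0, 0, 255], [-0.008, 0.055, 0, 0, 255], [-0.006, 0.042, 0, 0, 255], [-0.004, 0.023, 0, 0, 255], [0, 0, 0, 0, 255], [0, 0, 0, 0, 255]]}}

```text
t: 32.33
eef_pos: [0.4822, -0.2809, 0.2559]
orientation: [-0.0, 0.999, -0.039, -0.0]
wrist_force: [0.1, 0.3, -1.6]
width: 0.0226
grasp_force: 107.5
```

Run:
```python
from h import *
delta((.4815,-.2815,.2),-4.5)
s=arm.snapshot('side');p=arm.get_state()['eef_pos'];g=p+[0,0,.005]
print([proj('side',g-[0,0,L]).round(1)[0].tolist() for L in(.058,.128)],'slot',proj('side',[[.4817,-.2824,.09]]))
x0,y0=proj('side',g-[0,0,.058])[0].astype(int)
G=cv2.cvtColor(s,cv2.COLOR_BGR2GRAY)
for y in range(y0-3,y0+42,3): print(y,' '.join('%3d'%v for v in G[y,x0-16:x0+17]),x0-16)
```

```text
t 32.33 pos [ 0.4822 -0.2809  0.2559] yaw -4.42 F [ 0.1  0.3 -1.6] w 0.0226 g 107.5 -> shift [-0.0012  0.0014  0.1118] turn 0.0004
[[397.0, 142.4], [393.5, 170.6]] slot [[391.88416634 186.23090756]]
139  79  78  79  79  80  78  80  80  83  90  94  87  47  47  50  49  49  49  48  45  43  52  61  60  59  59  57  69  81  80  79  79  77 381
142  80  80  80  78  79  80  84  92  93  92  71  72  63  55  53  50  47  49  50  55  63  62  59  59  56  70  81  80  81  78  79  80  79 381
145  79  79  79  81  79  67  61  66  63  68  70  71  71  71  64  60  62  62  64  62  59  62  59  76  81  78  79  78  80  78  80  76  79 381
148  80  78  82  79  80  80  80  79  77  76  71  67  63  59  64  57  58  59  59  61  61  75  80  80  79  79  80  80  79  81  79  76  73 381
151  80  79  79  77  80  78  80  80  80  79  79  79  83 108 110 100 102  98  80  80  80  79  79  80  80  78  79  80  79  79  79  73 111 381
154  80  80  81  79  80  81  79  80  79  78  80  80  88 115 105 101 102  86  78  79  79  78  80  78  77  79  78  80  78  77  77 107 233 381
157  78  81  78  82  79  78  79  80  81  79  81  82 104 114 1
[... 498 characters left out ...]

169 149 221 196 207 240 227 178  94  65  71  82 113 106 101  91  78  78  77  79  80  79  81  80  79  78  77  70 181 255 249 247 247 247 381
172 213 213 211 227 250 248 248 248 249 253 199 124 231 251 236 187 179  92  68  69  74  75  78  81  76  70 175 255 251 249 249 248 248 381
175 212 212 212 211 211 210 226 250 249 248 248 248 247 247 247 247 247 248 248 249 251 253 254 238 236 176 155 139 123 119 123 130 130 381
178 212 212 212 212 212 212 211 212 211 210 226 249 248 247 247 247 247 247 247 247 247 247 247 247 247 247 248 248 248 249 251 253 251 381
181 212 212 213 212 212 212 211 212 214 213 193 159 175 218 254 251 249 248 247 247 247 247 247 247 247 247 247 247 247 247 247 247 247 381
```

Call:
{"name": "play_rows", "arguments": {"steps": [[-0.0012, 0.0014, 0, 0, 255], [0, 0, 0.03, 0, 255], [0, 0, 0.03, 0, 255], [0, 0, 0.02, 0, 255], [0, 0, 0.012, 0, 255], [0, 0, 0.01, 0, 255], [0, 0, 0, 0, 255]]}}

```text
t: 33.25
eef_pos: [0.4813, -0.2821, 0.2048]
orientation: [-0.0, 0.999, -0.039, -0.0]
wrist_force: [-0.1, 0.4, -1.3]
width: 0.0229
grasp_force: 107.5
```

Call:
{"name": "play_rows", "arguments": {"steps": [[0, 0, 0.01, 0, 255], [0, 0, 0.02, 0, 255], [0, 0, 0.03, 0, 255], [0, 0, 0.03, 0, 255], [0, 0, 0.015, 0, 255], [0, 0, 0, 0, 255]]}}

```text
t: 34.0
eef_pos: [0.4812, -0.282, 0.1518]
orientation: [-0.0, 0.999, -0.039, -0.0]
wrist_force: [-0.3, -0.3, -0.8]
width: 0.0229
grasp_force: 107.5
```

In the slot with no contact force. Lowering slowly onto the collar.

Call:
{"name": "play_rows", "arguments": {"steps": [[0, 0, 0.004, 0, 255], [0, 0, 0.004, 0, 255], [0, 0, 0.002, 0, 255], [0, 0, 0.002, 0, 255], [0, 0, 0, 0, 255]]}}

```text
t: 34.62
eef_pos: [0.4813, -0.2821, 0.1465]
orientation: [-0.0, 0.999, -0.039, -0.0]
wrist_force: [-0.1, 0.1, -1.6]
width: 0.0224
grasp_force: 107.5
```

Call:
{"name": "play_rows", "arguments": {"steps": [[0, 0, 0.002, 0, 255], [0, 0, 0, 0, 255]]}}

```text
t: 34.88
eef_pos: [0.4813, -0.2821, 0.1454]
orientation: [-0.0, 0.999, -0.039, -0.0]
wrist_force: [-0.4, -0.0, -2.0]
width: 0.0228
grasp_force: 107.5
```

Call:
{"name": "play_rows", "arguments": {"steps": [[0, 0, 0.001, 0, 255], [0, 0, 0, 0, 255]]}}

```text
t: 35.12
eef_pos: [0.4813, -0.2821, 0.1449]
orientation: [-0.0, 0.999, -0.039, -0.0]
wrist_force: [0.1, -0.3, -1.3]
width: 0.0225
grasp_force: 107.5
```

Call:
{"name": "play_rows", "arguments": {"steps": [[0, 0, 0.001, 0, 255], [0, 0, 0.001, 0, 255], [0, 0, 0, 0, 255]]}}

```text
t: 35.5
eef_pos: [0.4813, -0.2821, 0.1439]
orientation: [-0.0, 0.999, -0.039, -0.0]
wrist_force: [-0.0, 0.0, -1.1]
width: 0.0228
grasp_force: 107.5
```

Call:
{"name": "play_rows", "arguments": {"steps": [[0, 0, 0.001, 0, 255], [0, 0, 0, 0, 255]]}}

```text
t: 35.75
eef_pos: [0.4813, -0.2821, 0.1434]
orientation: [-0.0, 0.999, -0.039, -0.0]
wrist_force: [-0.2, -0.1, -1.1]
width: 0.0228
grasp_force: 107.5
```

Call:
{"name": "play_rows", "arguments": {"steps": [[0, 0, 0.001, 0, 255], [0, 0, 0, 0, 255]]}}

```text
t: 36.0
eef_pos: [0.4813, -0.2821, 0.1429]
orientation: [-0.0, 0.999, -0.039, -0.0]
wrist_force: [0.8, -0.9, -1.3]
width: 0.0224
grasp_force: 107.5
```

Call:
{"name": "play_rows", "arguments": {"steps": [[0, 0, 0.001, 0, 255], [0, 0, 0.001, 0, 255], [0, 0, 0, 0, 255]]}}

```text
t: 36.38
eef_pos: [0.4815, -0.2822, 0.1427]
orientation: [0.0, 0.999, -0.039, 0.0]
wrist_force: [-1.8, 2.4, 5.8]
width: 0.0229
grasp_force: 108.7
```

Call:
{"name": "play_rows", "arguments": {"steps": [[0, 0, 0.001, 0, 255], [0, 0, 0.001, 0, 255], [0, 0, 0, 0, 255]]}}

```text
t: 36.75
eef_pos: [0.4817, -0.2822, 0.1426]
orientation: [0.0, 0.999, -0.039, 0.001]
wrist_force: [-4.0, 4.2, 14.7]
width: 0.0228
grasp_force: 109.8
```

The collar is seated (15 N). Releasing and going straight up.

Call:
{"name": "play_rows", "arguments": {"steps": [[0, 0, -0.002, 0, 255], [0, 0, 0, 0, 160], [0, 0, 0, 0, 120], [0, 0, 0, 0, 60], [0, 0, 0, 0, 60], [0, 0, 0, 0, 60], [0, 0, -0.02, 0, 60], [0, 0, -0.04, 0, 60], [0, 0, -0.05, 0, 60], [0, 0, -0.05, 0, 60], [0, 0, -0.05, 0, 60], [0, 0, -0.05, 0, 60], [0, 0, -0.04, 0, 60], [-0.02, 0, -0.02, 0, 60], [-0.05, 0, 0, 0, 60], [-0.06, 0, 0, 0, 60], [-0.06, 0, 0, 0, 60], [-0.04, 0, 0, 0, 60], [0, 0, 0, 0, 60], [0, 0, 0, 0, 60]]}}

```text
t: 39.25
eef_pos: [0.3669, -0.2731, 0.302]
orientation: [0.0, 0.999, -0.039, 0.0]
wrist_force: [-0.0, -0.4, 0.0]
width: 0.0653
grasp_force: 0.0
```

Run:
```python
from h import *
delta((.4815,-.2815,.2),-4.5)
s=arm.snapshot('side');t=arm.snapshot('top')
cv2.imwrite('pics/fin.png',np.hstack([cv2.resize(s[80:440,150:510],(400,400)),cv2.resize(t[120:360,180:480],(400,320))] if 0 else [cv2.resize(s[80:440,150:510],(400,400)),cv2.resize(t[100:360,200:460],(400,400))]))
```

```text
t 39.25 pos [ 0.3669 -0.2731  0.302 ] yaw -4.48 F [-0.  -0.4  0. ] w 0.0653 g 0.0 -> shift [ 0.2297 -0.0012  0.2041] turn 0.0001
```

View pics/fin.png

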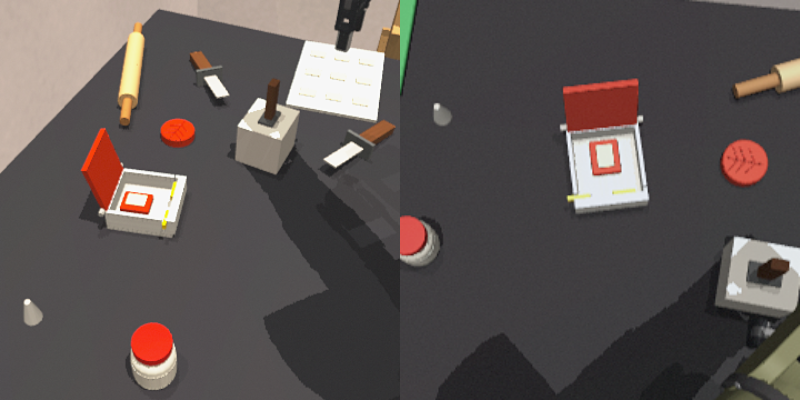

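The cover leans back, the knife stands upright in the caddy with its collar down, and the jar, veiner and nozzle are where they stood. Handing in.

```bash
python3 -c "
from bench import arm
print(arm.close_job())"
```

```text
the job is handed in; nothing more can be done
None
```

I levered the cover open with the knife until it leaned back at about 103°, stood the knife back in the caddy with its collar down, and handed the job in at about 39 s; the two larger look-alike knives toppled over along the way, cause unknown, and stayed on the table.

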